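# Slide the drying tray onto the blue rail pair

### The arm

A 6-joint arm with a two-finger parallel gripper is mounted at the origin on the work surface. World frame = base frame: x ahead of the robot, y to its left, z up, the work surface at z = 0. Lengths are in m, angles in degrees, forces in N, time in s.
With the tool pointing down it reaches from about 0.25 to 0.725 m from the base axis. Payload 9.7 kg.
Tool frame: the origin (TCP) lies midway between the tips of the shut fingers; the grasp point (between the pads) lies 19 mm behind it (arm.grip_depth is the z of the grasp point in the tool frame, in m); z points along the fingers, y is the direction in which the jaws open and shut (so a half turn about z gives the same grasp; the last joint's range is limited). The gripper opens to 85 mm and grips with 20 to 120 N. Pads are 22 mm wide; open, the fingers measure 114 mm over their backs; the gripper's body (76 mm by 85 mm) begins 54 mm behind the grasp point. The pads swing forward as they close: fully open they stand 13 mm farther back than shut.
Start: joints at [66.291, 4.979, 10.078, 95.1, 0, 90], TCP at [0.221, 0.504, 0.231] pointing down, gripper open.
Joint ranges: [-179.16, 179.16], [-48.56, 103.87], [-65.8, 70.77], [-126.05, 130.52], [-82.76, 87.17], [-180, 180]. Speed limits (degrees/s): [127.2, 127.2, 147.25, 180, 180, 180].

### API

Orientations are given as a 3x3 rotation matrix whose columns are the frame's x, y, z axes.
In Python, from workcell import arm, hand, solver, telemetry, optics, finish_job gives the robot as it stands. The module is installed in compiled form; this text tells all that it offers. Calls block until the motion is done:
- arm.goto(position, orientation): joint-space move of the TCP to a pose.
- arm.line_to(position, velocity=0.15, attitude=None): straight line of the TCP; attitude=None keeps the orientation; velocity is the mean speed in m/s.
- arm.goto_joints(angles): joint-space move.
- hand.grip(opening): opening from 0.0 (shut) to 1.0 (fully open); the grip force is fixed at half the most; returns when the fingers have stopped.
- arm.wait(seconds).
- solver.inverse_kinematics(position, orientation): joint angles nearest the present ones, or None.
- telemetry.observe(): the state.
- optics.read_camera(name): name is "scene" or "top" or "wrist"; returns the picture (384x512x3 uint8, red, green, blue); there is no depth.
- optics.get_calibration(name): a dict with "mtx" (3x3 intrinsics, pixels), "k1" (the pictures are not rectified: a ray, as slopes to the right and down, at radius r is drawn at 1 + k1 r^2 times it, then the intrinsics apply), "camera_from_world" (4x4, takes a point from world to camera coordinates). Camera axes: x right, y down, z forward; pixel columns grow to the right and rows downward; lengths in m; the calibration is good to about 2 mm. A picture is of the moment at which its call begins: read the wrist's pose just before it. get_calibration takes no time and is no camera call; for the wrist camera it gives the pose at the moment of the call.
A pose or a line that the arm cannot do raises arm.MotionError and nothing moves.
- finish_job(): hands the job in, once; it reports no verdict.
The state is a dict: "time_s": time; "joint_pos": joint angles; "dq": joint speeds; "joint_torque": joint torques, N m; "tool_pos": TCP position; "eef_rot": TCP orientation; "contact_force": force on the tool from outside, world axes, zero at the start; "ft_torque": the same for the moment, N m; "opening": opening from 0.0 (shut) to 1.0 (fully open).
Only numpy, scipy, OpenCV 4.12 (cv2) and the standard library are available. Lean on these libraries where they do the work, as an engineer would, in place of code of your own. Each camera call takes 0.05 s, during which the arm holds its last target.

### The job

Put the grey drying tray onto the blue pair of rails in the rack, neither the grey pair above nor the one below: pick it up by its upright handle, start its nose between the blue rails and slide it in until it meets the orange spring buffer at the back, then press the buffer in about half way without bottoming it. Work gently, without jamming the tray, and let go so that the tray lies flat on the blue rails, still touching the buffer, and leave everything else on the counter where it is.

Things in the scene. Friction and masses are not known exactly. Their poses are not given: they have to be found in the camera images.
- tray_grip (a point): Grip point in the grey tray's upright handle: a plate across the tray's rear end, 10 mm thick (tray x), 70 mm wide (y), its top 55 mm above the tray's underside. The point is mid-plate, 34 mm above the underside, 84 mm behind the tray's middle, 174 mm behind its nose edge. Axes: x from handle to nose (the end that goes in first), z up. The tray floor is clear for 65 mm in front of the handle.
- tray_mid (a point): Centre of the tray, half-way up its sheet; x to the nose, z up. A stiff plastic sheet 180 mm long (x), 150 mm wide (y), 5 mm thick, 0.2 to 0.45 kg, lying flat on the counter at the start. Thin rims on top (at |y| = 55 mm and at the nose) reach 14 mm above the underside; the side edges outside them lie on the rails.
- rack: White plastic rack, fixed, same middle and axes as the rail pairs it carries one above the other: x is the slide-in direction, z up, mouth at -x. Four 12 mm square posts 180 mm high, centred at x = -65 and +65 mm, y = -90.5 and +90.5 mm; open on top, in front and between the posts. Origin on the counter under its middle.
- blue_rails: The blue rail pair, the one to use: the middle one, 55 to 105 mm up. Origin midway between its rails at the height of the ledge tops, where the tray's underside must lie; x is the slide-in direction, z up. Level ledges, 5 mm thick, x = -80 to +90 mm, |y| = 60 to 83 mm. Side walls 10 mm above the ledges, inner faces at |y| = 78.5 mm: 3.5 mm play on each side of the tray.
- blue_mouth (a point): Front end of the level blue ledges, on the middle line at ledge-top height (80 mm in front of the blue_rails origin, same axes). For 25 mm in front of it the walls flare out by 12 mm and the ledges slope down by 8 mm. When seated, the tray's handle stays outside this mouth.
- upper_rails: Grey rail pair of the same shape, not to be used, 45 to 58 mm above the blue one. Origin and axes as for blue_rails.
- lower_rails: Grey rail pair of the same shape, not to be used, 36 to 42 mm below the blue one. Origin and axes as for blue_rails.
- buffer (a joint): How far the orange spring plate is pressed in, in m: 0 free, 0.014 bottomed. 36 mm wide, 18 mm high, on the rails' middle line at ledge level, black housing behind. Its free face is 45 to 73 mm past the blue_rails origin along x, differently each time: find it by feel or sight. 1200 N/m, no preload: 8 N presses it half way; the tray's drag on the rails (1 to 4 N) adds to that.
- cup_a: Blue enamel cup with a handle, 80 mm high and wide; bystander. Origin under its middle.
- cup_b: Second cup like it; bystander.
- whisk: Stainless whisk lying on the counter, 235 mm long; bystander.
- spatula: Hard silicone spatula lying on the counter, 260 mm long; bystander.
- soap: Green bottle, 190 mm high; bystander.
- jar: Glass jar with an orange lid, 100 mm high; bystander.
There are look-alikes about, which are no part of the job. What is shaped like the part that bears tray_grip but yellow is not meant.

How it is judged:
By the outcome, as a careful person would: the job done as asked, in the order asked, and still so for the second after the job is handed in, with the robot touching nothing.
It also fails if it takes over 56 s, if anything falls off the work surface, if the arm or the gripper's body presses on something with over 40 N, if the wrist force passes 120 N, or if a joint passes its speed limit or range.

## Working session

There is one attempt and no reset: what is moved stays moved. The work goes in short steps, each a Python script; the robot and the scene stay as the last script left them, time stands still between calls to the robot, and variables do not carry over. Pictures are saved under pics/ and viewed, and the job is handed in when it is done.

```bash
mkdir -p pics
python3 - <<'E'
from workcell import optics, telemetry
import cv2,numpy as np
for n in ("scene","top","wrist"):
    c=optics.get_calibration(n); im=optics.read_camera(n)
    cv2.imwrite(f"pics/{n}0.png",im[:,:,::-1]); np.save(f"pics/{n}0.npy",im)
    print(n,c["mtx"].tolist(),c["k1"],np.round(c["camera_from_world"],4).tolist())
s=telemetry.observe(); print(s["time_s"],s["tool_pos"],s["opening"],s["contact_force"])
E
```

```text
scene [[405.5718255375066, 0.0, 257.36266780987796], [0.0, 405.5718255375066, 191.11879579174922], [0.0, 0.0, 1.0]] -0.025481468463179387 [[0.8217, 0.5699, -0.0073, -0.4232], [0.4022, -0.589, -0.7009, -0.1494], [-0.4038, 0.573, -0.7132, 1.7427], [0.0, 0.0, 0.0, 1.0]]
top [[365.8107261239344, 0.0, 255.0806692782865], [0.0, 365.8107261239344, 188.36766612221743], [0.0, 0.0, 1.0]] -0.07126421786747142 [[0.0054, -0.9998, -0.0194, -0.0162], [-0.9828, -0.0017, -0.1848, 0.5207], [0.1847, 0.0201, -0.9826, 1.2228], [0.0, 0.0, 0.0, 1.0]]
wrist [[281.8189808537368, 0.0, 255.84558138280815], [0.0, 281.8189808537368, 191.2331769481927], [0.0, 0.0, 1.0]] -0.0043800021310245974 [[0.4012, 0.916, 0.001, -0.5506], [0.8761, -0.384, 0.2917, -0.0374], [0.2675, -0.1161, -0.9565, 0.3782], [0.0, 0.0, 0.0, 1.0]]
0.15 [0.22107883 0.50343957 0.23074854] 1.0013644703303677 [ 0.54796656  0.67405492 -0.16264814]
```

```bash
ls . pics
```

```text
.:
pics

pics:
scene0.npy
scene0.png
top0.npy
top0.png
wrist0.npy
wrist0.png
```

View pics/scene0.png

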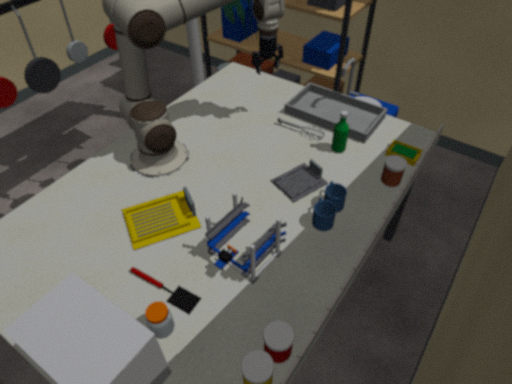

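View pics/top0.png

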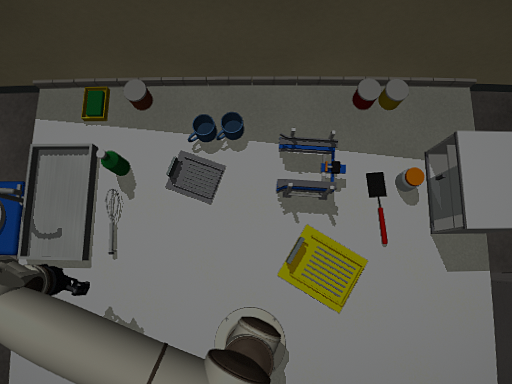

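View pics/wrist0.png

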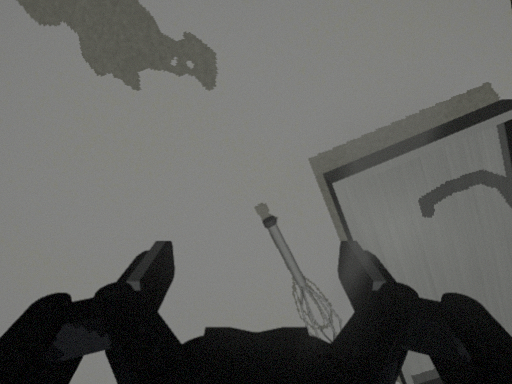

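```bash
cat > h.py <<'E'
import numpy as np, cv2
def cal(c):
    K=np.array(c["mtx"]);return K,c["k1"],np.array(c["camera_from_world"])
def ray(c,uv):
    K,k1,T=cal(c); uv=np.atleast_2d(np.array(uv,float)).reshape(-1,1,2)
    n=cv2.undistortPoints(uv,K,np.array([k1,0,0,0,0.]),None,None).reshape(-1,2)
    d=np.c_[n,np.ones(len(n))]@T[:3,:3]; o=-T[:3,:3].T@T[:3,3]
    return o,d/np.linalg.norm(d,axis=1)[:,None]
def onplane(c,uv,z):
    o,d=ray(c,uv); return o+d*((z-o[2])/d[:,2])[:,None]
def proj(c,P):
    K,k1,T=cal(c); P=np.atleast_2d(P).astype(float)
    return cv2.projectPoints(P,cv2.Rodrigues(T[:3,:3])[0],T[:3,3],K,np.array([k1,0,0,0,0.]))[0].reshape(-1,2)
def crop(im,x0,y0,x1,y1,s,name):
    o=cv2.resize(im[y0:y1,x0:x1,::-1],None,fx=s,fy=s,interpolation=cv2.INTER_CUBIC)
    o=np.clip(o.astype(float)*1.4,0,255).astype(np.uint8)
    cv2.imwrite(name,o)
E
python3 - <<'E'
from h import *
a=np.load("pics/top0.npy"); b=np.load("pics/scene0.npy")
crop(a,160,120,360,210,4,"pics/topc.png"); crop(b,190,150,350,285,4.9,"pics/scc.png")
from workcell import optics
c=optics.get_calibration("top"); print(onplane(c,[(174,168),(210,178),(290,165),(335,168),(290,190),(320,268)],0.05))
E
```

```text
[[ 0.59324086  0.2727991   0.05      ]
 [ 0.55711866  0.14371443  0.05      ]
 [ 0.60410777 -0.13648996  0.05      ]
 [ 0.59357684 -0.29414015  0.05      ]
 [ 0.51491188 -0.1353633   0.05      ]
 [ 0.25012008 -0.23276951  0.05      ]]
```

View pics/topc.png

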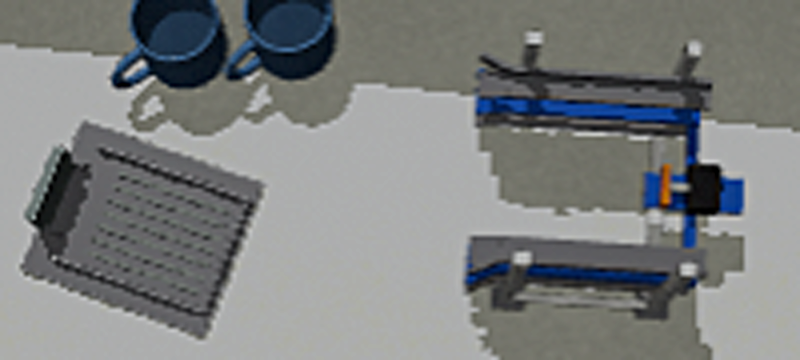

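View pics/scc.png

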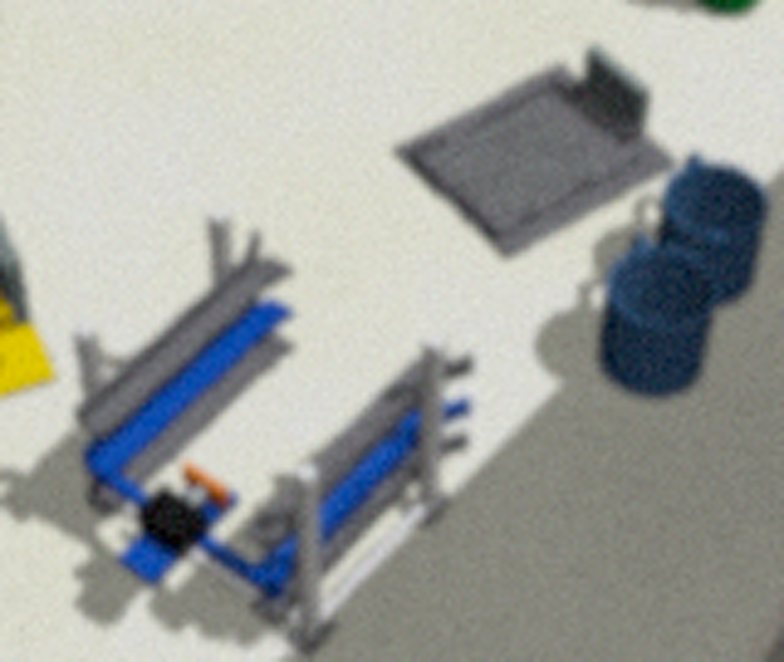

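Run:
```python
from h import *
from workcell import optics,telemetry
c=optics.get_calibration("top"); cs=optics.get_calibration("scene");cw=optics.get_calibration("wrist")
a=np.load("pics/top0.npy")
f=lambda p:np.array(p)/4+[160,120]
posts=onplane(c,f([(534,37),(695,48),(521,257),(689,270)]),0.18); print("posts",posts.round(4).tolist(), posts.mean(0))
for i,j in((0,1),(2,3),(0,2),(1,3)): print(np.linalg.norm(posts[i]-posts[j]), np.degrees(np.arctan2(*(posts[j]-posts[i])[[1,0]])))
k=onplane(c,f([(85,122),(265,182),(207,337),(22,268)]),0.005); print("tray",k.round(4).tolist(),k.mean(0))
for i,j in((0,1),(3,2),(0,3),(1,2)): print(np.linalg.norm(k[i]-k[j]), np.degrees(np.arctan2(*(k[j]-k[i])[[1,0]])))
s=telemetry.observe(); R=np.array(s["eef_rot"]);T=cw["camera_from_world"];o=-T[:3,:3].T@T[:3,3]
print("cam in tool",R.T@(o-s["tool_pos"]),"camaxes in tool\n",(R.T@T[:3,:3].T).round(3)); print(R)
# stereo for buffer plate & blue ends
g=lambda p:np.array(p)/4.9+[190,150]
def tri(pt,ps):
    o1,d1=ray(c,pt);o2,d2=ray(cs,ps);d1=d1[0];d2=d2[0]
    A=np.c_[d1,-d2];t=np.linalg.lstsq(A,o2-o1,rcond=None)[0];p,q=o1+t[0]*d1,o2+t[1]*d2
    return ((p+q)/2).round(4),np.linalg.norm(p-q).round(4)
print("buffer top mid",tri(f((666,186)),g((207,480))))
print("crossbar far-x/blue junction", tri(f((694,120)),g((268,585))), tri(f((694,262)),g((98,462))))
```

```text
posts [[0.6892, -0.1393, 0.18], [0.6802, -0.2682, 0.18], [0.5092, -0.1264, 0.18], [0.4992, -0.2568, 0.18]] [ 0.59446688 -0.19766825  0.18      ]
0.12920210975012925 -93.98642772989298
0.13081497870882478 -94.41346690305193
0.18042797068083674 175.91357943188112
0.18140729996499752 176.4223845843931
tray [[0.6708, 0.2602, 0.005], [0.6136, 0.0922, 0.005], [0.4708, 0.1413, 0.005], [0.5334, 0.3119, 0.005]] [0.57215941 0.20142392 0.005     ]
0.17756661038109461 -108.8132880608019
0.18172387995627517 -110.14792032730227
0.14684914064364207 159.3869835658799
0.15101018602275312 160.99549438546757
cam in tool [ 0.07508901  0.0001456  -0.14259999] camaxes in tool
 [[ 0.001 -0.957 -0.292]
 [ 1.     0.     0.002]
 [-0.002 -0.292  0.957]]
[[-9.15611201e-01  4.02064623e-01 -4.08768599e-04]
 [ 4.02064830e-01  9.15610773e-01 -8.85995549e-04]
 [ 1.80454665e-05 -9.75578926e-04 -9.99999524e-01]]
buffer top mid (array([ 0.5927, -0.2567,  0.0824]), np.float64(0.0054))
crossbar far-x/blue junction (array([ 0.6608, -0.2871,  0.0555]), np.float64(0.009)) (array([ 0.5249, -0.2814,  0.0789]), np.float64(0.0013))
```

```bash
cat >> h.py <<'E'
def Rdown(yaw):  # tool y = -(x axis of tray at yaw deg)
    a=np.radians(yaw); y=-np.array([np.cos(a),np.sin(a),0]); z=np.array([0,0,-1.]); return np.c_[np.cross(y,z),y,z]
E
python3 - <<'E'
from h import *
from workcell import arm,optics,telemetry,solver
import json
print(solver.inverse_kinematics([0.55,0.2,0.2],Rdown(-109.5)),solver.inverse_kinematics([0.6,0.281,0.015],Rdown(-109.5)),solver.inverse_kinematics([0.6,-0.09,0.1],Rdown(-94.2)))
arm.goto([0.56,0.2,0.2],Rdown(-109.5))
c=optics.get_calibration("wrist");im=optics.read_camera("wrist")
np.save("pics/w1.npy",im);np.save("pics/w1T.npy",c["camera_from_world"])
crop(im,0,0,512,384,1.5,"pics/w1.png")
print(telemetry.observe()["time_s"])
E
```

```text
[19.98310652  9.3250058  11.38789832 92.06289253  0.         39.48310652] [25.09525913 21.43983809  5.61654283 74.17670474  0.         44.59525913] [-8.53076561 12.13470266  3.58681697 81.45211431  0.         -4.33076561]
1.8667
```

View pics/w1.png

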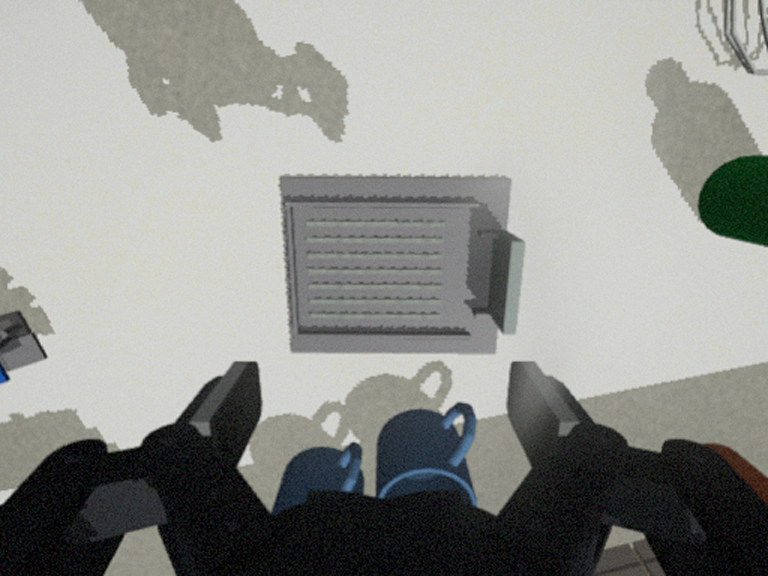

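```bash
cat >> h.py <<'E'
def fitline(P):
    vx,vy,x,y=cv2.fitLine(P.astype(np.float32).reshape(-1,1,2),cv2.DIST_HUBER,0,0.002,0.001).ravel(); return np.array([x,y]),np.array([vx,vy])
E
python3 - <<'E'
from h import *
from workcell import optics
c=optics.get_calibration("wrist");c["camera_from_world"]=np.load("pics/w1T.npy")
im=np.load("pics/w1.npy"); g=cv2.GaussianBlur(cv2.cvtColor(im,cv2.COLOR_RGB2GRAY),(3,3),0)
hsv=cv2.cvtColor(im,cv2.COLOR_RGB2HSV)
print(g[125,250],g[110,250],g[180,205],g[180,160],im[125,250],im[110,250],im[240,350],g[60,100],im[60,100])
m=(g<118).astype(np.uint8); m[:, :170]=0;m[:,350:]=0;m[240:]=0;m[:105]=0
cs,_=cv2.findContours(m,cv2.RETR_EXTERNAL,cv2.CHAIN_APPROX_NONE);k=max(cs,key=cv2.contourArea).reshape(-1,2)
print(cv2.boundingRect(k),cv2.contourArea(k))
P=onplane(c,k,0.005)[:,:2]
def sel(x0,y0,x1,y1):
    s=(k[:,0]>=x0)&(k[:,0]<=x1)&(k[:,1]>=y0)&(k[:,1]<=y1);return P[s]
near=fitline(sel(195,110,330,125)); far=fitline(sel(202,225,325,240)); nose=fitline(sel(180,125,200,228))
for n,(p,v) in dict(near=near,far=far,nose=nose).items(): print(n,p,np.degrees(np.arctan2(v[1],v[0])))
def X(a,b):
    t=np.linalg.solve(np.c_[a[1],-b[1]],b[0]-a[0]);return a[0]+t[0]*a[1]
A,B=X(near,nose),X(far,nose);print(A,B,np.linalg.norm(A-B))
# handle top quad at z .055
print(onplane(c,np.array([(509,235),(524,241),(517,334),(502,331)])/1.5,0.055))
print("rear near corner",onplane(c,np.array([(511,178),(496,353)])/1.5,0.005))
E
```

```text
92 150 94 151 [92 89 91] [149 148 147] [132 132 130] 105 [104 104  94]
(186, 116, 163, 120) 17690.0
near [0.5002772 0.2191571] 70.61208
far [0.6515164  0.20056266] 70.544334
nose [0.5358777  0.12429106] -19.778948
[0.47464168 0.14631197] [0.61457646 0.09599043] 0.14870776
[[0.56544389 0.29101362 0.055     ]
 [0.57293932 0.29974401 0.055     ]
 [0.63895822 0.27816681 0.055     ]
 [0.63294532 0.26832543 0.055     ]]
rear near corner [[0.53595102 0.31494843 0.005     ]
 [0.67647171 0.26539161 0.005     ]]
```

Run:
```python
from h import *
from workcell import arm,optics,telemetry,solver
t=np.radians(40); z=np.array([0,-np.sin(t),-np.cos(t)]); x=np.array([-1,0,0.]); R=np.c_[x,np.cross(z,x),z]
arm.goto([0.55,0.0,0.25],R)
c=optics.get_calibration("wrist");im=optics.read_camera("wrist")
np.save("pics/w2.npy",im);np.save("pics/w2T.npy",c["camera_from_world"])
crop(im,0,0,512,384,1.5,"pics/w2.png")
print(telemetry.observe()["time_s"])
```

```text
2.7083
```

View pics/w2.png

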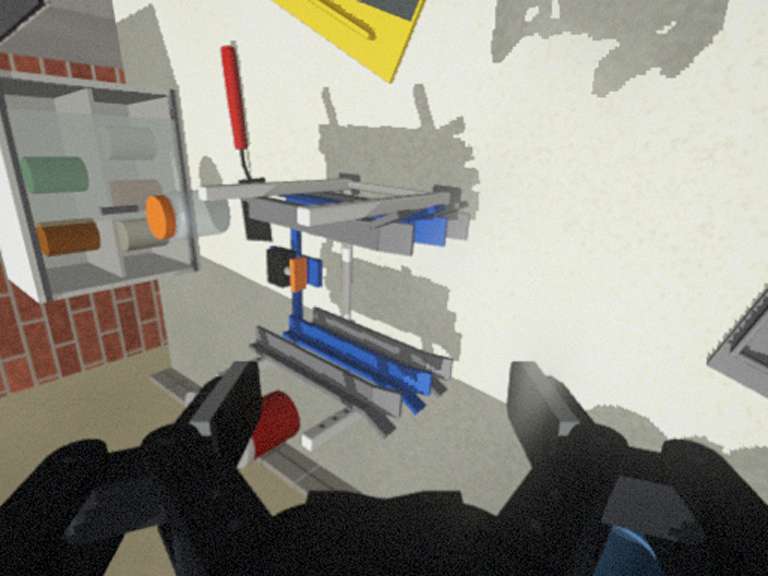

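Run:
```python
from h import *
im=np.load("pics/w2.npy"); crop(im,130,110,330,290,4,"pics/w2c.png")
```

```text
(no output)
```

View pics/w2c.png

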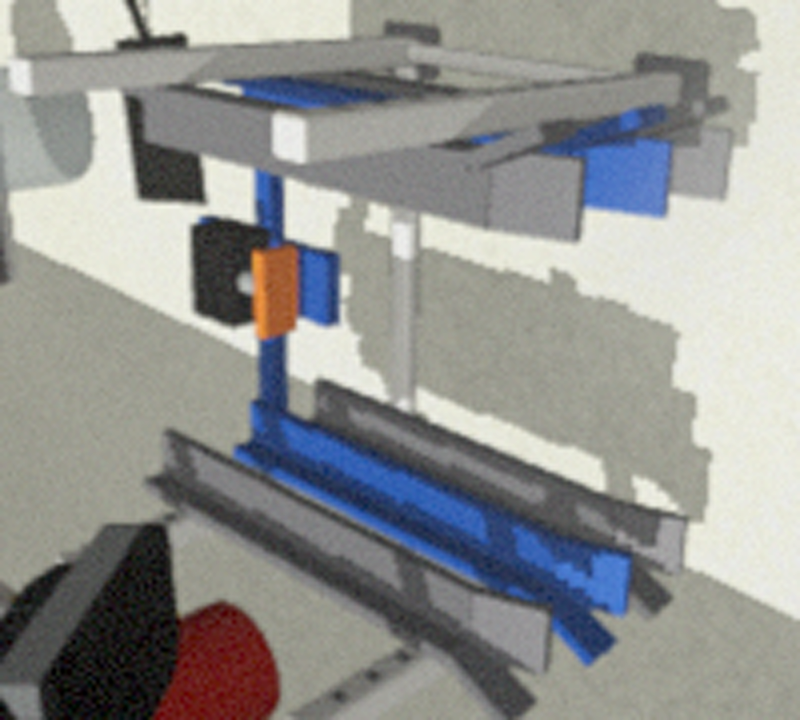

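Run:
```python
from h import *
from workcell import optics
c=optics.get_calibration("wrist");c["camera_from_world"]=np.load("pics/w2T.npy")
f=lambda p:np.array(p)/4+[130,110]
print("posts",onplane(c,f([(290,137),(20,77)]),0.18))
ctr=np.array([0.5945,-0.1977]); a=np.radians(-94.2); X=np.array([np.cos(a),np.sin(a),0]);Y=np.array([-X[1],X[0],0])
C=np.array([*ctr,0])
def at(p,ax,val):
    o,d=ray(c,f(p)); d=d[0]; t=(val-(o-C)@ax)/(d@ax);P=o+t*d; q=P-C; return np.round([q@X,q@Y,P[2]],4)
print("blue L wall top front",at((630,553),X,-0.105)," bottom",at((627,610),X,-0.105))
print("grey upper L top front",at((550,610),X,-0.105),"lower",at((684,518),X,-0.105))
print("upper bottom",at((547,668),X,-0.105),"lower bottom",at((684,570),X,-.105))
print("blue R outer top/bot front",at((668,143),X,-0.105),at((667,214),X,-.105), "upR",at((583,160),X,-.105),at((577,240),X,-.105))
print("blue L rear wall top",at((255,403),X,0.09))
for p,y in(((255,250),-.018),((298,243),-.018),((260,338),.018),((298,325),.018)): print("buf",at(p,Y,y))
```

```text
posts [[ 0.51182823 -0.12364856  0.18      ]
 [ 0.50410319 -0.25177756  0.18      ]]
blue L wall top front [-0.105   0.0635  0.0612]  bottom [-0.105   0.0878  0.059 ]
grey upper L top front [-0.105   0.0648  0.1067] lower [-0.105   0.0642  0.0251]
upper bottom [-0.105   0.0874  0.1057] lower bottom [-0.105   0.0887  0.0199]
blue R outer top/bot front [-0.105  -0.08    0.0649] [-0.105  -0.0574  0.061 ] upR [-0.105  -0.0801  0.1085] [-0.105  -0.0574  0.1083]
blue L rear wall top [0.09   0.0678 0.0687]
buf [ 0.0488 -0.018   0.0995]
buf [ 0.0461 -0.018   0.0807]
buf [0.0489 0.018  0.0978]
buf [0.0506 0.018  0.0772]
```

```bash
python3 - <<'E'
from h import *
from workcell import optics
c=optics.get_calibration("wrist");c["camera_from_world"]=np.load("pics/w2T.npy")
f=lambda p:np.array(p)/4+[130,110]
for ctr in ([0.5945,-0.1977],[0.598,-0.1939]):
    a=np.radians(-94.2); X=np.array([np.cos(a),np.sin(a),0]);Y=np.array([-X[1],X[0],0])
    C=np.array([*ctr,0])
    def at(p,ax,val):
        o,d=ray(c,f(p)); d=d[0]; t=(val-(o-C)@ax)/(d@ax);P=o+t*d; q=P-C; return np.round([q@X,q@Y,P[2]],4)
    print("blue L tip",at((630,553),X,-0.105),at((627,610),X,-0.105),"R",at((668,143),X,-0.105),at((667,214),X,-.105))
    print("L bend",at((600,541),X,-.08))
    print("rear L inner corner",at((255,403),X,0.09))
    for p,y in(((255,250),-.018),((298,243),-.018),((260,338),.018),((298,325),.018)): print("buf y",at(p,Y,y))
    for h in (.07,.075):
        for p in ((298,243),(298,325),(255,250),(260,338)):
            print("buf z",h,onplane(c,f(p),h),((onplane(c,f(p),h)[0]-C)@np.c_[X,Y]).round(4))
c2=optics.get_calibration("top");print(ray(c,f((298,285)))[1])
# stereo: buffer top-front edge mid: wrist left edge of orange (256,294) ; top image crop (661,186)
g=lambda p:np.array(p)/4+[160,120]
def tri(p,q):
    o1,d1=ray(c,f(p));o2,d2=ray(c2,g(q));d1=d1[0];d2=d2[0]
    t=np.linalg.lstsq(np.c_[d1,-d2],o2-o1,rcond=None)[0];a,b=o1+t[0]*d1,o2+t[1]*d2;return ((a+b)/2).round(4),(a-b).round(4)
print("buf top front",tri((256,294),(661,186)))
print("blue Ltip inner",tri((630,553),(478,122)),"Rtip",tri((668,214),(468,262)))
E
python3 - <<'E'
import sys;sys.path.insert(0,'.')
from h import *
crop(np.load("pics/top0.npy"),270,120,350,200,8,"pics/topr.png")
E
```

```text
blue L tip [-0.105   0.0635  0.0612] [-0.105   0.0878  0.059 ] R [-0.105  -0.08    0.0649] [-0.105  -0.0574  0.061 ]
L bend [-0.08    0.0775  0.0418]
rear L inner corner [0.09   0.0678 0.0687]
buf y [ 0.0488 -0.018   0.0995]
buf y [ 0.0461 -0.018   0.0807]
buf y [0.0489 0.018  0.0978]
buf y [0.0506 0.018  0.0772]
buf z 0.07 [[ 0.57695981 -0.25530877  0.07      ]] [ 0.0587 -0.0133]
buf z 0.07 [[ 0.61216426 -0.25818115  0.07      ]] [0.059 0.022]
buf z 0.07 [[ 0.58408876 -0.2834217   0.07      ]] [ 0.0863 -0.0041]
buf z 0.07 [[ 0.62309857 -0.28400904  0.07      ]] [0.084  0.0348]
buf z 0.075 [[ 0.5751957  -0.24928678  0.075     ]] [ 0.0529 -0.0155]
buf z 0.075 [[ 0.60979115 -0.25210947  0.075     ]] [0.0531 0.0192]
buf z 0.075 [[ 0.58220132 -0.2769134   0.075     ]] [ 0.0799 -0.0065]
buf z 0.075 [[ 0.62053631 -0.27749057  0.075     ]] [0.0777 0.0318]
blue L tip [-0.105   0.0556  0.0681] [-0.105   0.0793  0.0659] R [-0.105  -0.0846  0.0716] [-0.105  -0.0625  0.0678]
L bend [-0.08    0.0699  0.0481]
rear L inner corner [0.09   0.0623 0.0718]
buf y [ 0.0615 -0.018   0.0926]
buf y [ 0.0587
[... 208 characters left out ...]
88]
buf z 0.07 [[ 0.58408876 -0.2834217   0.07      ]] [ 0.0903 -0.0073]
buf z 0.07 [[ 0.62309857 -0.28400904  0.07      ]] [0.088  0.0316]
buf z 0.075 [[ 0.5751957  -0.24928678  0.075     ]] [ 0.0569 -0.0187]
buf z 0.075 [[ 0.60979115 -0.25210947  0.075     ]] [0.0572 0.016 ]
buf z 0.075 [[ 0.58220132 -0.2769134   0.075     ]] [ 0.0839 -0.0097]
buf z 0.075 [[ 0.62053631 -0.27749057  0.075     ]] [0.0817 0.0286]
[[ 0.255321   -0.745133   -0.61610713]]
buf top front (array([ 0.59  , -0.2518,  0.095 ]), array([0.0045, 0.0008, 0.001 ]))
blue Ltip inner (array([ 0.6573, -0.0967,  0.0656]), array([0.0093, 0.0054, 0.0025])) Rtip (array([ 0.5373, -0.0896,  0.0583]), array([0.0158, 0.0011, 0.0031]))
```

View pics/topr.png

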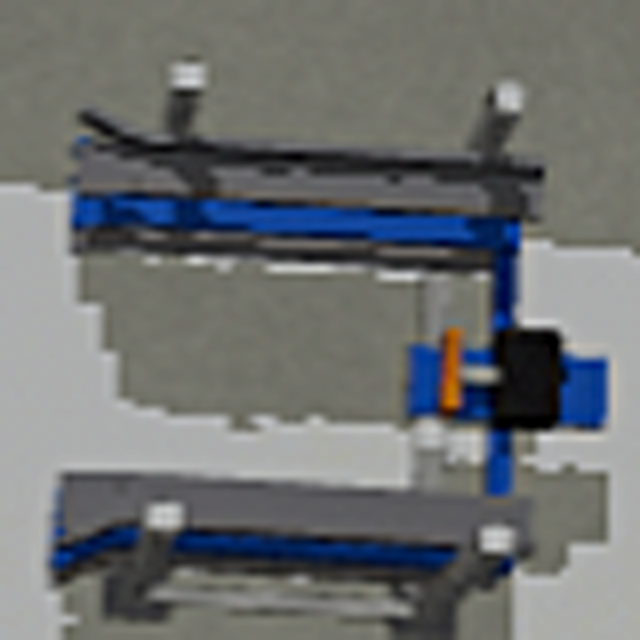

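Run:
```python
from h import *
from workcell import arm,hand,optics,telemetry
print(arm.grip_depth)
g=np.array([0.6027,0.2850]); yaw=-109.5
arm.goto([*g,0.10],Rdown(yaw))
hand.grip(0.6)
arm.line_to([*g,0.034-abs(arm.grip_depth)],velocity=0.12)
s=telemetry.observe();print(s["time_s"],s["tool_pos"],s["contact_force"],s["opening"])
hand.grip(0.0)
s=telemetry.observe();print(s["time_s"],s["tool_pos"],s["contact_force"],s["opening"])
c=optics.get_calibration("wrist");im=optics.read_camera("wrist")
crop(im,0,0,512,384,1.5,"pics/w3.png")
arm.line_to([*g,0.14],velocity=0.12)
s=telemetry.observe();print(s["time_s"],s["contact_force"],s["ft_torque"],s["opening"])
```

```text
-0.0187
5.2 [0.60313112 0.28521123 0.01618102] [-0.66233039  0.49568146  0.54963457] 0.5960277702871134
5.65 [0.60299963 0.28511376 0.01606638] [-0.55029727 -0.55128905  4.43901257] 0.10847364127791626
6.8917 [-0.69383822  0.59529081 -3.27729272] [ 0.25640123 -0.06872234 -0.02140434] 0.11249847473993858
```

View pics/w3.png

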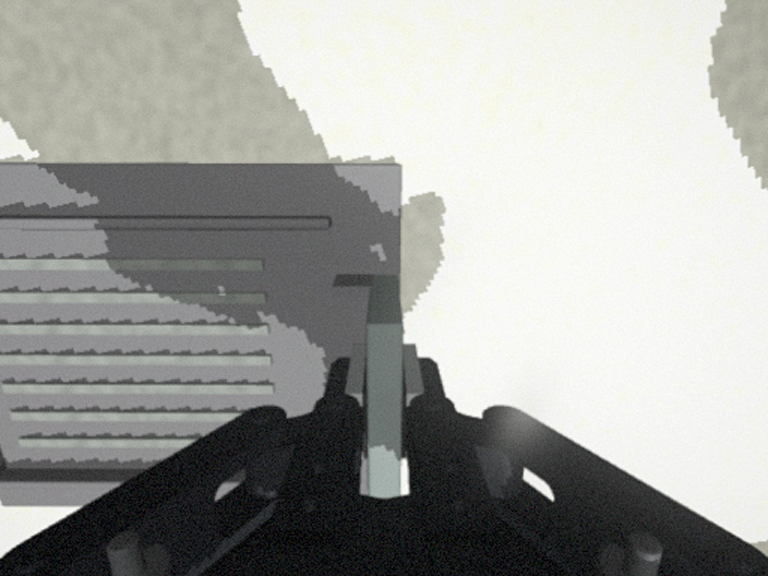

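```bash
cat >> h.py <<'E'
CTR=np.array([0.597,-0.196]); YAW=-94.2
def rk(x,y=0.,ctr=None,yaw=None):
    a=np.radians(YAW if yaw is None else yaw);X=np.array([np.cos(a),np.sin(a)]);Y=np.array([-X[1],X[0]])
    return (CTR if ctr is None else ctr)+x*X+y*Y
E
python3 - <<'E'
from h import *
from workcell import arm,optics,telemetry
p=rk(-0.14-0.174)
arm.goto([*p,0.14],Rdown(YAW))
arm.line_to([*p,0.083+0.0153],velocity=0.12)
im=optics.read_camera("top");np.save("pics/t4.npy",im)
im2=optics.read_camera("scene");np.save("pics/s4.npy",im2)
s=telemetry.observe();print(s["time_s"],p,s["tool_pos"],s["contact_force"],s["ft_torque"])
crop(im,200,110,350,210,5,"pics/t4.png");crop(im2,190,150,350,285,4.9*.9,"pics/s4.png")
E
```

```text
8.2 [0.61999679 0.11715675] [0.62043746 0.11761752 0.09935245] [-0.21147182 -0.01499532 -3.65748013] [ 0.24197328 -0.04923007 -0.00280982]
```

View pics/t4.png

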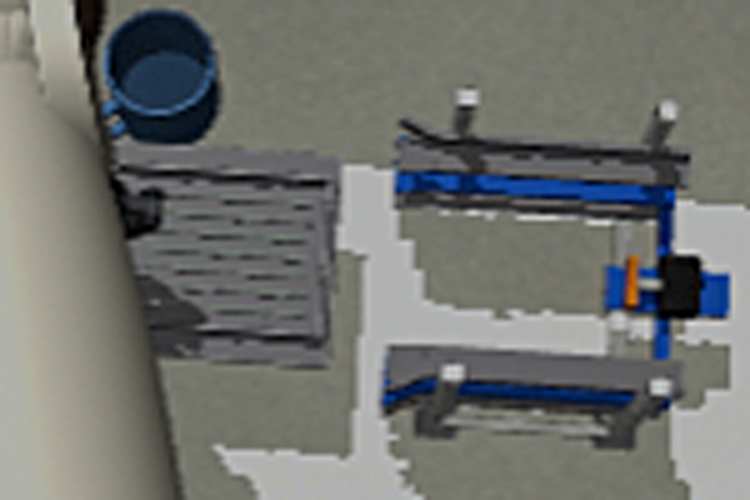

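View pics/s4.png

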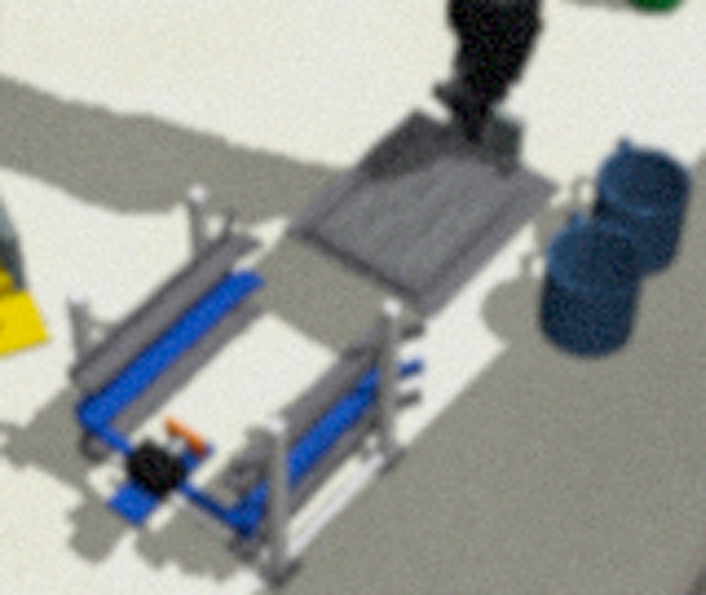

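Run:
```python
from h import *
from workcell import optics
c=optics.get_calibration("top"); f=lambda p:np.array(p)/5+[200,110]
C=np.array([0.5945,-0.1977]);a=np.radians(-94.2);X=np.array([np.cos(a),np.sin(a)]);Y=np.array([-X[1],X[0]])
def r(p,z): P=onplane(c,f(p),z)[:,:2]; return (np.c_[(P-C)@X,(P-C)@Y]*1000).round(1).tolist()
print("tray nose corners",r([(340,160),(327,367)],0.088), "edges",r([(220,150),(220,359)],.088))
print("upper inner L",r([(395,172),(560,182),(688,188)],.121),"R",r([(388,346),(540,353),(680,363)],.121))
print("blue L inner",r([(395,193),(560,199),(660,205)],.075))
print("buffer",r([(627,258),(627,305)],.09))
print("crossbar/ posts",r([(467,97),(667,110),(453,371),(661,386)],.18))
```

```text
tray nose corners [[-144.5, 71.2], [-142.8, -74.7]] edges [[-227.7, 72.4], [-215.2, -74.6]]
upper inner L [[-106.9, 54.9], [3.6, 56.1], [89.3, 58.5]] R [[-103.6, -64.4], [-3.8, -61.6], [88.2, -61.4]]
blue L inner [[-104.8, 54.3], [9.6, 58.5], [79.0, 59.5]]
buffer [[55.4, 15.6], [56.7, -17.2]]
crossbar/ posts [[-65.5, 89.6], [62.9, 90.6], [-63.8, -90.0], [65.8, -89.8]]
```

```bash
cat >> h.py <<'E'
def vedge(g,x0,y0,x1,y1,w=3):
    """subpixel row of strongest vertical gradient per column along a predicted line"""
    out=[]
    for x in range(int(np.ceil(x0)),int(x1)+1):
        yc=y0+(y1-y0)*(x-x0)/(x1-x0); r=np.arange(int(round(yc))-w,int(round(yc))+w+1)
        d=np.abs(g[r+1,x]-g[r-1,x]); k=d.argmax(); wt=d[max(0,k-1):k+2]; out.append((x,(r[max(0,k-1):k+2]*wt).sum()/wt.sum()))
    return np.array(out)
E
python3 - <<'E'
from h import *
from workcell import optics
c=optics.get_calibration("top"); f=lambda p:np.array(p)/5+[200,110]-0.4
im=np.load("pics/t4.npy").astype(float); g=im.mean(2); bl=im[:,:,2]-im[:,:,0]
C=np.array([0.5945,-0.1977]);a=np.radians(-94.2);X=np.array([np.cos(a),np.sin(a)]);Y=np.array([-X[1],X[0]])
def run(n,img,p,q,z,t=False,w=2):
    p,q=f(p),f(q)
    if t: e=vedge(img.T,p[1],p[0],q[1],q[0],w)[:,::-1]
    else: e=vedge(img,p[0],p[1],q[0],q[1],w)
    P=onplane(c,e,z)[:,:2];P=np.c_[(P-C)@X,(P-C)@Y]*1000
    o,v=fitline(P/1000); o=o*1000
    res=np.abs((P-o)@np.array([-v[1],v[0]]))
    if t: 
        v=v*np.sign(v[1]);print(n,"x at y=0: %.1f"%(o[0]-v[0]/v[1]*o[1]),"yawoff %.2f"%np.degrees(-np.arctan2(v[0],v[1])),"res",np.median(res).round(2))
    else:
        v=v*np.sign(v[0]); print(n,"y at x=-105,0: %.1f %.1f"%(o[1]+v[1]/v[0]*(-105-o[0]),o[1]-v[1]/v[0]*o[0]),"yawoff %.2f"%np.degrees(np.arctan2(v[1],v[0])),"res",np.median(res).round(2), "ymean",o.round(1))
run("nose",g,(338,175),(328,355),.088,True)
run("trayL",g,(200,148),(335,159),.088); run("trayR",g,(200,356),(322,366),.088)
run("upR in",g,(395,346),(670,362),.121)
run("upL in",bl,(410,172),(650,184),.121)
run("blueL in",bl,(410,193),(650,205),.075)
run("upL outer",g,(480,140),(680,153),.131)
E
```

```text
nose x at y=0: -143.8 yawoff 0.24 res 0.97
trayL y at x=-105,0: 68.3 59.4 yawoff -4.87 res 1.39 ymean [-195.1   76. ]
trayR y at x=-105,0: -77.6 -78.7 yawoff -0.56 res 0.79 ymean [-176.4  -76.9]
upR in y at x=-105,0: -60.6 -59.3 yawoff 0.68 res 0.23 ymean [-30.6 -59.7]
upL in y at x=-105,0: 58.1 58.5 yawoff 0.24 res 0.34 ymean [-13.3  58.5]
blueL in y at x=-105,0: 59.8 60.9 yawoff 0.61 res 0.45 ymean [-0.6 60.9]
upL outer y at x=-105,0: 78.7 80.1 yawoff 0.77 res 0.39 ymean [13.2 80.3]
```

```bash
sed -i 's/^CTR=.*/CTR=np.array([0.5991,-0.198]); YAW=-93.65; OFF=0.0153/' h.py
python3 - <<'E'
from h import *
from workcell import arm,optics,telemetry
def F(): s=telemetry.observe(); return np.array(s["contact_force"])
R=Rdown(YAW)
arm.line_to([*rk(-0.135-0.174),0.083+OFF],velocity=0.08,attitude=R); F0=F(); print(F0)
for x in np.arange(-0.120,-0.064,0.01):
    arm.line_to([*rk(x-0.174),0.083+OFF],velocity=0.06)
    d=F()-F0; print(round(x,3),d.round(1))
    if np.abs(d).max()>6: break
im=optics.read_camera("top");np.save("pics/t5.npy",im);crop(im,200,110,350,210,5,"pics/t5.png")
im=optics.read_camera("scene");crop(im,190,150,350,285,4.4,"pics/s5.png")
s=telemetry.observe();print(s["time_s"],s["tool_pos"])
E
```

```text
[ 0.24113001 -0.47606891 -3.31028175]
-0.12 [ 0.   0.4 -1.1]
-0.11 [ 0.3  1.1 -1.1]
-0.1 [-1.   1.   0.2]
-0.09 [-0.4  0.5 -0. ]
-0.08 [ 0.   0.8 -0.2]
-0.07 [0.4 0.6 1. ]
10.5333 [0.61463347 0.04546732 0.09830263]
```

View pics/t5.png

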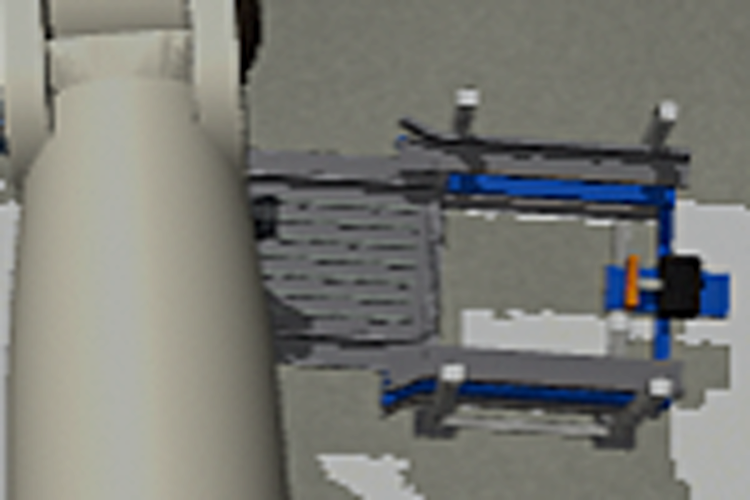

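View pics/s5.png

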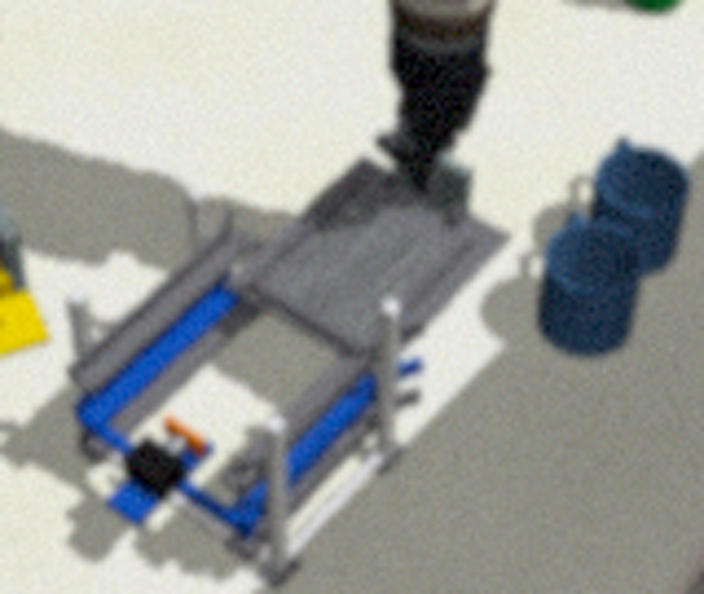

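Run:
```python
from h import *
im=np.load("pics/t5.npy"); crop(im,245,135,335,195,8,"pics/t5c.png")
```

```text
(no output)
```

View pics/t5c.png

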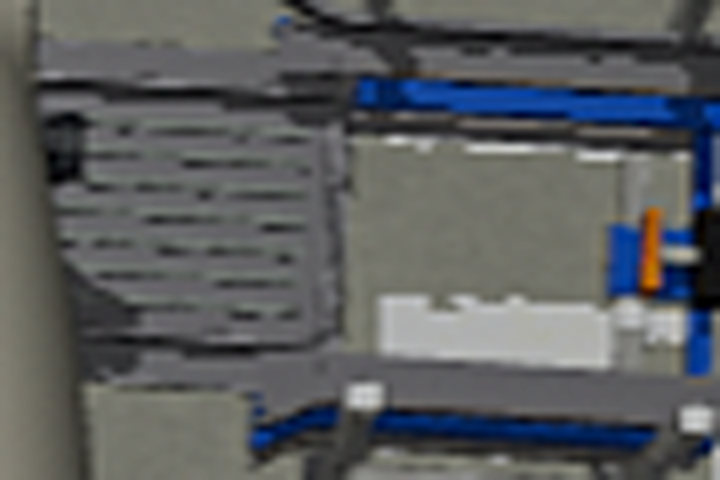

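Run:
```python
from h import *
from workcell import optics
c=optics.get_calibration("top"); f=lambda p:np.array(p)/8+[245,135]-0.45
im=np.load("pics/t5.npy").astype(float); g=cv2.GaussianBlur(im.mean(2),(1,3),0)
for n,z,p,q in (("L edge",.088,(70,40),(250,46)),("R edge",.088,(110,384),(235,391)),("rimL",.092,(70,88),(260,98)),("rimR",.092,(130,343),(290,349))):
    P0,Q0=f(p),f(q)
    e=vedge(g,*P0,*Q0,2) if "edge" in n else None
    P=onplane(c,np.array([P0,Q0]),z)[:,:2]
    C=rk(0,-0.0044);a=np.radians(YAW);X=np.array([np.cos(a),np.sin(a)]);Y=np.array([-X[1],X[0]])
    print(n,(np.c_[(P-C)@X,(P-C)@Y]*1000).round(1).tolist())
    if e is not None:
        P=onplane(c,e,z)[:,:2];print((np.c_[(P-C)@X,(P-C)@Y]*1000).round(1)[::3].tolist())
```

```text
L edge [[-195.0, 78.0], [-117.3, 80.2]]
[[-192.4, 75.8], [-182.2, 78.2], [-171.8, 78.2], [-161.7, 81.7], [-151.3, 82.3], [-140.6, 76.1], [-130.3, 77.6], [-120.0, 78.4]]
R edge [[-167.6, -72.2], [-114.8, -71.8]]
[[-165.5, -68.3], [-155.4, -66.2], [-144.7, -75.1], [-134.6, -74.7], [-124.5, -74.0]]
rimL [[-193.3, 55.2], [-111.8, 55.9]]
rimR [[-160.2, -54.9], [-92.8, -53.1]]
```

Run:
```python
from h import *
from workcell import arm,optics,telemetry
def F(): s=telemetry.observe(); return np.array(s["contact_force"])
arm.line_to([*rk(-0.07-0.174,-0.001),0.083+OFF],velocity=0.03)
arm.wait(0.15);F0=np.mean([F() for _ in range(3)],0); print(F0)
u=0.083
while u>0.062:
    u-=0.001
    arm.line_to([*rk(-0.07-0.174,-0.001),u+OFF],velocity=0.015)
    d=F()-F0; print(round(u,4),d.round(1))
    if d[2]>2.2 or np.abs(d).max()>5: break
s=telemetry.observe();print(s["time_s"],s["tool_pos"],s["ft_torque"])
```

```text
[ 0.46551637  0.52083911 -2.95786092]
0.082 [-0.3 -0.4 -0.5]
0.081 [-0.3 -0.6 -0.5]
0.08 [-0.6 -0.3  0.7]
0.079 [-1.2 -1.5  0.7]
0.078 [-0.2 -0.4 -0.9]
0.077 [-0.6 -0.1 -0.9]
0.076 [-0.  -0.5 -1. ]
0.075 [-0.2 -0.8 -0.4]
0.074 [-1.   0.6  3.5]
13.1833 [0.61380999 0.04563991 0.0896482 ] [ 0.00605929 -0.03196546 -0.04004774]
```

Run:
```python
from h import *
from workcell import arm,optics,telemetry
def F(): return np.mean([np.array(telemetry.observe()["contact_force"]) for _ in range(2)],0)
F0=np.array([0.3,0.3,-3.1]); u=0.0751
arm.line_to([*rk(-0.07-0.174,-0.001),u+OFF],velocity=0.02); print((F()-F0).round(1))
for x in np.arange(-0.064,0.0301,0.006):
    arm.line_to([*rk(x-0.174,-0.001),u+OFF],velocity=0.04)
    d=F()-F0; s=telemetry.observe();print(round(x,3),d.round(1),np.round(s["ft_torque"],2))
    if d[1]>7 or abs(d[0])>6 or abs(d[2])>7: break
print(s["time_s"],s["tool_pos"],s["opening"])
```

```text
[-0.8  0.2  1.2]
-0.064 [-0.8 -0.3  0.1] [-0.03 -0.05  0.03]
-0.058 [ 0.3 -0.5 -0. ] [ 0.01 -0.04 -0.04]
-0.052 [-0.1 -0.4  0.4] [ 0.04 -0.04 -0.05]
-0.046 [-1.3 -1.7 -0.1] [ 0.03 -0.07 -0.01]
-0.04 [-0.4 -0.8  0.5] [ 0.01 -0.03  0.03]
-0.034 [-0.7 -0.9  0.1] [ 0.07 -0.04 -0.06]
-0.028 [ 0.1 -0.5  0.1] [ 0.02 -0.03 -0.06]
-0.022 [-0.6 -0.4  0.6] [ 0.08 -0.07 -0.08]
-0.016 [ 1.  -0.4  0.2] [ 0.02 -0.08 -0.04]
-0.01 [-0.8 -1.2 -0. ] [ 0.03 -0.03  0.05]
-0.004 [-0.4 -1.5  0.5] [ 0.07 -0.03 -0.01]
0.002 [-0.2 -0.8  0.1] [-0.03 -0.02 -0.03]
0.008 [ 0.1 -0.3  0.4] [ 0.01 -0.03 -0.02]
0.014 [-1.2 -0.5  1.1] [ 0.06 -0.08  0.01]
0.02 [-0.5 -0.3 -0.3] [ 0.06 -0.01 -0.  ]
0.026 [-0.1 -0.9 -0. ] [ 0.02 -0.06 -0.01]
18.2333 [ 0.60750243 -0.05057353  0.09036263] 0.1111600796589112
```

Run:
```python
from h import *
from workcell import arm,optics,telemetry
def F(): return np.mean([np.array(telemetry.observe()["contact_force"]) for _ in range(2)],0)
F0=np.array([0.,-0.4,-2.9]); u=0.0748
a=np.radians(YAW);X=np.array([np.cos(a),np.sin(a)])
x=0.026; n=0
while x<0.075:
    x+=0.002
    arm.line_to([*rk(x-0.174,-0.001),u+OFF],velocity=0.025)
    d=F()-F0; s=telemetry.observe(); xa=(np.array(s["tool_pos"][:2])-rk(0,-0.001))@X+.174
    f=-d[:2]@X
    print(round(x,3),round(xa*1000,1),"push %.1f"%f,d.round(1))
    if f>4.5 or abs(d[0])>6 or abs(d[2])>7: break
print(s["time_s"],s["tool_pos"])
im=optics.read_camera("top");np.save("pics/t6.npy",im);crop(im,245,135,335,195,8,"pics/t6.png")
```

```text
0.028 28.2 push -0.1 [ 0.6 -0.2  0.3]
0.03 30.1 push 0.2 [1.5 0.1 1.1]
0.032 32.2 push 0.0 [ 0.9 -0.1  0.8]
0.034 34.2 push -1.2 [-0.  -1.2  0.8]
0.036 36.2 push -0.9 [ 0.8 -0.9  0.5]
0.038 38.2 push -0.6 [-0.3 -0.6  1.1]
0.04 40.2 push -0.3 [-0.  -0.3  1.2]
0.042 42.2 push 0.2 [-0.8  0.2  1.8]
0.044 44.2 push 0.0 [-0.2  0.   2.3]
0.046 46.2 push 0.2 [-0.2  0.2  2.6]
0.048 48.2 push -1.0 [-0.4 -0.9  1.8]
0.05 50.2 push 0.9 [-0.4  0.9  2.4]
0.052 52.2 push -0.3 [ 0.3 -0.3  2.3]
0.054 54.2 push 0.8 [0.4 0.8 2.1]
0.056 56.2 push 1.0 [0.8 0.9 3.6]
0.058 58.1 push 0.8 [0.2 0.8 3.5]
0.06 59.9 push 4.7 [-0.   4.7  4. ]
22.4833 [ 0.60540526 -0.08404756  0.09013797]
```

View pics/t6.png

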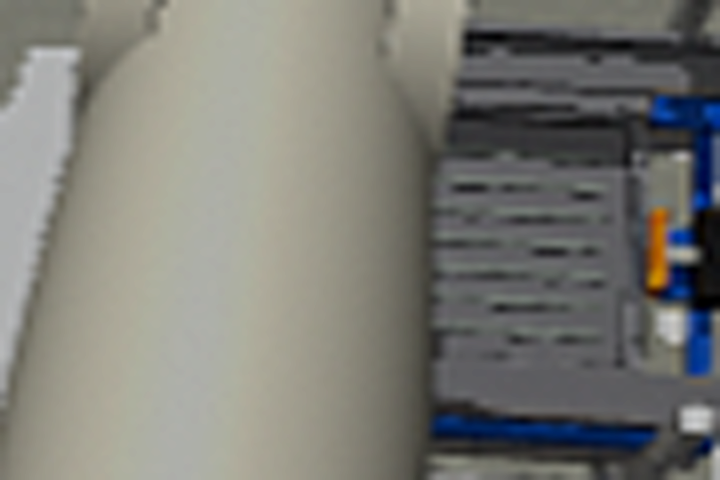

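Run:
```python
from h import *
from workcell import arm,optics,telemetry
def F(n=4):
    r=[]
    for _ in range(n): r.append(telemetry.observe()["contact_force"]); arm.wait(0.03)
    return np.mean(r,0)
F0=np.array([0.,-0.4,-2.9]); u=0.0751
a=np.radians(YAW);X=np.array([np.cos(a),np.sin(a)])
for x in (0.060,0.061,0.062,0.063,0.064):
    arm.line_to([*rk(x-0.174,-0.001),u+OFF],velocity=0.02)
    d=F()-F0; s=telemetry.observe(); xa=(np.array(s["tool_pos"][:2])-rk(0,-0.001))@X+.174
    f=-d[:2]@X
    print(round(x,3),round(xa*1000,2),"push %.1f"%f,d.round(1))
    if f>9.5 or abs(d[0])>6 or abs(d[2])>7: break
print(s["time_s"],s["tool_pos"])
im=optics.read_camera("top");np.save("pics/t7.npy",im);crop(im,305,145,345,185,12,"pics/t7.png")
```

```text
0.06 59.91 push 4.4 [0.7 4.3 1.2]
0.061 60.89 push 5.0 [0.4 5.  1.9]
0.062 61.87 push 5.8 [0.5 5.8 1.4]
0.063 62.7 push 6.5 [1.  6.5 1.6]
0.064 63.51 push 7.6 [0.8 7.6 2.1]
24.45 [ 0.60514303 -0.08767125  0.09046415]
```

View pics/t7.png

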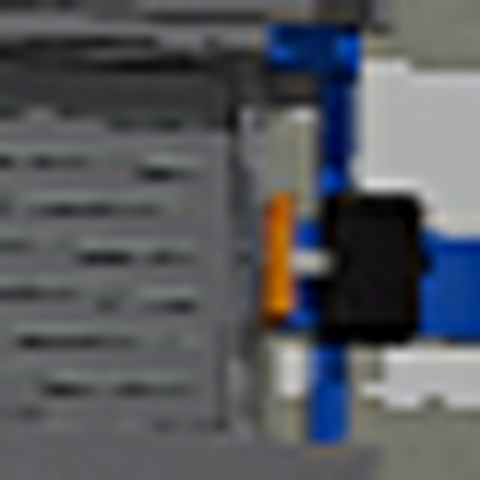

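```bash
cat >> h.py <<'E'
def orange(im):
    w=np.clip(im.astype(float)[150:185,315:340]@[1,0,-1]-60,0,80); yy,xx=np.mgrid[150:185,315:340]
    return (w*xx).sum()/w.sum(),(w*yy).sum()/w.sum(),w.sum()
E
python3 - <<'E'
from h import *
from workcell import optics
c=optics.get_calibration("top")
a=np.radians(YAW);X=np.array([np.cos(a),np.sin(a)])
p0=None
for n in ("top0","t4","t5","t6","t7"):
    o=orange(np.load(f"pics/{n}.npy")); P=onplane(c,[o[:2]],.088)[0,:2]
    if p0 is None:p0=P
    print(n,np.round(o,2),"shift mm",((P-p0)@X*1000).round(2))
E
```

```text
top0 [325.93 166.06 755.  ] shift mm 0.0
t4 [325.93 166.02 784.  ] shift mm -0.0
t5 [325.93 166.03 775.  ] shift mm -0.01
t6 [326.75 165.94 921.  ] shift mm 2.78
t7 [327.81 166.1  854.  ] shift mm 6.41
```

Run:
```python
from h import *
from workcell import arm,optics,telemetry
def F(n=4):
    r=[]
    for _ in range(n): r.append(telemetry.observe()["contact_force"]); arm.wait(0.03)
    return np.mean(r,0)
F0=np.array([0.,-0.4,-2.9]); u=0.0751
a=np.radians(YAW);X=np.array([np.cos(a),np.sin(a)])
def rep(t):
    d=F()-F0; s=telemetry.observe(); xa=(np.array(s["tool_pos"][:2])-rk(0,-0.001))@X+.174
    print(t,round(xa*1000,2),"push %.1f"%(-d[:2]@X),d.round(1),s["time_s"])
arm.line_to([*rk(0.0649-0.174,-0.001),u+OFF],velocity=0.02); rep("deep")
im=optics.read_camera("top");np.save("pics/t8.npy",im)
sc=optics.read_camera("scene"); 
c=optics.get_calibration("top")
p0=onplane(c,[orange(np.load("pics/top0.npy"))[:2]],.088)[0,:2]
print("press",((onplane(c,[orange(im)[:2]],.088)[0,:2]-p0)@X*1000).round(2))
crop(sc,200,170,320,270,6,"pics/s8.png")
```

```text
deep 64.2 push 8.5 [0.6 8.5 2.1] 24.8833
press 6.97
```

View pics/s8.png

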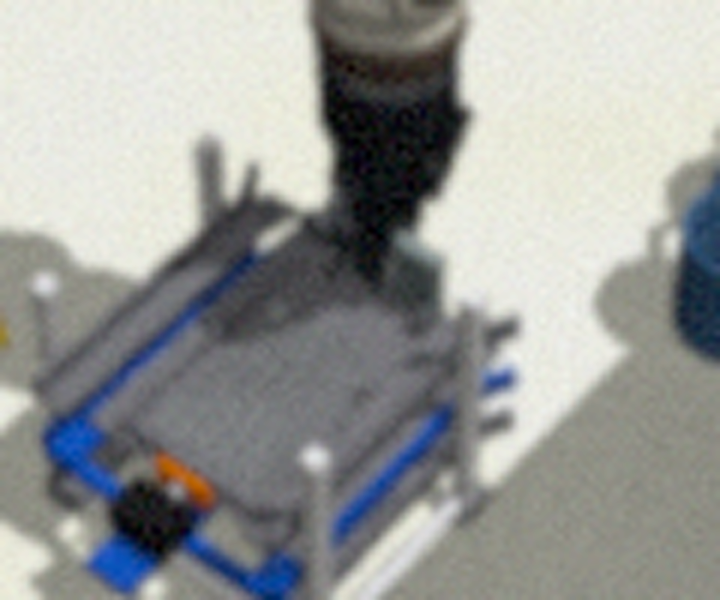

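Run:
```python
from h import *
from workcell import arm,hand,optics,telemetry
def F(n=4):
    r=[]
    for _ in range(n): r.append(telemetry.observe()["contact_force"]); arm.wait(0.03)
    return np.mean(r,0)
F0=np.array([0.,-0.4,-2.9])
a=np.radians(YAW);X=np.array([np.cos(a),np.sin(a)])
c=optics.get_calibration("top")
p0=onplane(c,[orange(np.load("pics/top0.npy"))[:2]],.088)[0,:2]
def rep(t):
    d=F()-F0; s=telemetry.observe(); xa=(np.array(s["tool_pos"][:2])-rk(0,-0.001))@X+.174
    im=optics.read_camera("top")
    print(t,round(xa*1000,2),"push %.1f"%(-d[:2]@X),d.round(1),s["time_s"],"press",((onplane(c,[orange(im)[:2]],.088)[0,:2]-p0)@X*1000).round(2),s["opening"]); return im
for x in (0.063,0.061,0.060): arm.line_to([*rk(x-0.174,-0.001),0.0749+OFF],velocity=0.02)
rep("eased")
arm.line_to([*rk(0.060-0.174,-0.001),0.0746+OFF],velocity=0.02)
rep("lowered")
hand.grip(0.25); im=rep("open .25")
hand.grip(0.5); im=rep("open .5")
np.save("pics/t9.npy",im);crop(im,245,135,335,195,8,"pics/t9.png")
```

```text
eased 60.03 push 4.2 [0.9 4.2 1.7] 25.8667 press 2.96 0.10335782534483552
lowered 60.01 push 4.6 [-0.5  4.7  4.8] 26.3 press 2.97 0.10802895853100632
open .25 60.25 push -0.1 [-0.3 -0.1  2.7] 26.7583 press 1.09 0.25235646195122247
open .5 59.98 push 0.5 [0.2 0.5 3.2] 27.2833 press 1.1 0.4984764047167573
```

View pics/t9.png

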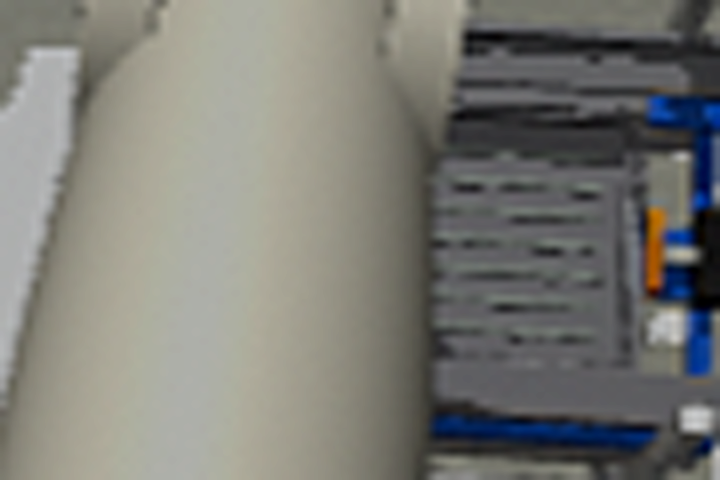

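Run:
```python
from h import *
from workcell import arm,hand,optics,telemetry
a=np.radians(YAW);X=np.array([np.cos(a),np.sin(a)]);Y=np.array([-X[1],X[0]])
p=rk(0.060-0.174,-0.001)
arm.line_to([*p,0.16],velocity=0.08)
arm.line_to([*(p-0.10*X),0.26],velocity=0.2)
c=optics.get_calibration("top");p0=onplane(c,[orange(np.load("pics/top0.npy"))[:2]],.088)[0,:2]
cw=optics.get_calibration("wrist");w=optics.read_camera("wrist")
im=optics.read_camera("top");sc=optics.read_camera("scene")
print("press",((onplane(c,[orange(im)[:2]],.088)[0,:2]-p0)@X*1000).round(2),telemetry.observe()["time_s"])
crop(w,0,0,512,384,1.5,"pics/w10.png");crop(im,0,0,512,384,1.5,"pics/t10.png");crop(sc,200,170,320,270,6,"pics/s10.png")
```

```text
press 1.09 29.3667
```

View pics/w10.png

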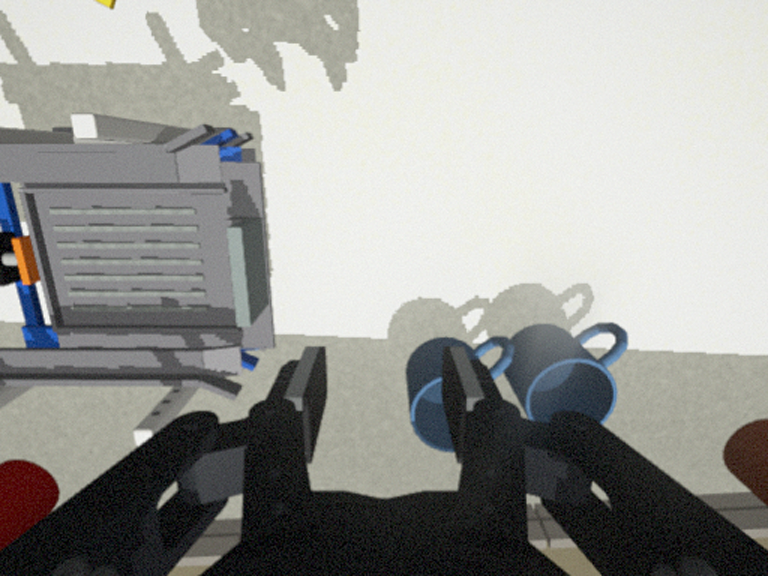

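View pics/s10.png

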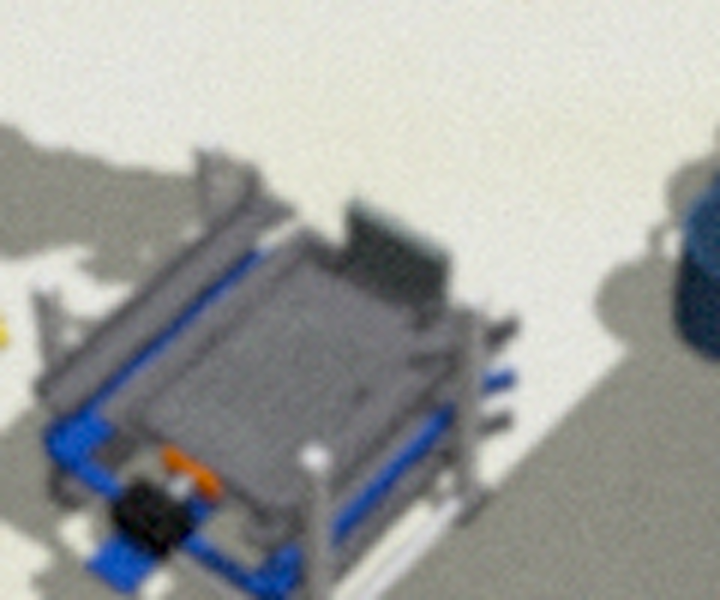

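View pics/t10.png

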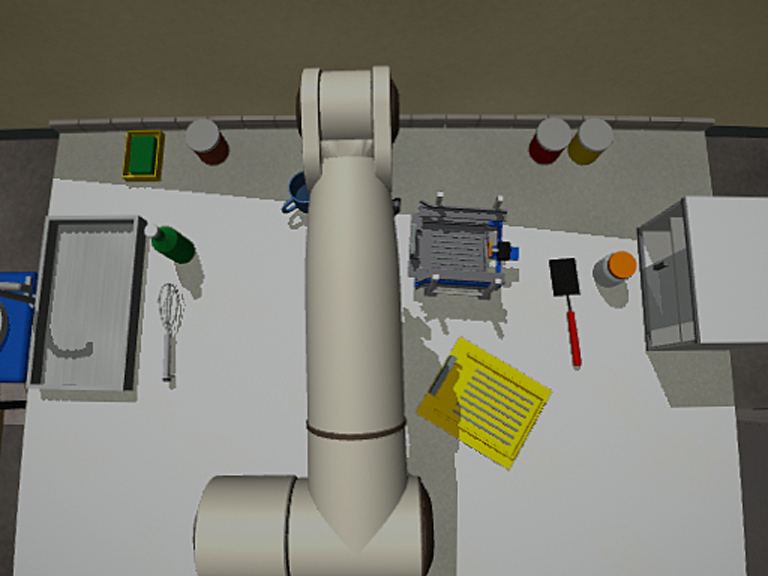

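```bash
python3 -c "
from workcell import finish_job
print(finish_job())"
```

```text
the job is handed in; nothing more can be done
None
```

The grey tray is on the blue rails, touching the orange buffer, and the job was handed in at about 29 s of the 56 s allowed.

- **Grasp and entry:** I picked the tray up by its upright handle and started its nose between the blue rails. I then lowered it until it touched the ledges, about 74 mm above the counter.
- **Slide and press:** It slid in without jamming; lateral force stayed under about 2 N. I pressed the buffer in 7.0 mm of its 14 mm, measured from the shift of the orange plate in the top camera. The push force of 8.5 N agreed with that.
- **Release:** I eased back to 3 mm before letting go. The tray sprang back slightly, and the last two readings show the buffer still pressed in 1.1 mm, so the tray is still touching it.
- **Last pictures:** After the arm backed away, the tray lay flat on the blue pair. The bystanders in view had not visibly moved, though in the top view the arm hid one cup and part of the other; both cups show standing in the wrist view.

**Disagreements:**
- The wrist and top cameras differed by about 3–4 mm on the rack's position, so I aligned tray and rack in the top view alone.
- A picture at the mouth then suggested the tray sat 1–2 mm to one side, so I shifted it 1 mm.
- On lowering before release, the tray pressed on the ledges with nearly 5 N, more than its 3 N weight.

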